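Transfer dry blender shafts from the draining rack to the storage rack

ROBOT

A 6-joint arm with a two-finger parallel gripper is mounted at the origin on the work surface. World frame = base frame: x ahead of the robot, y to its left, z up, the work surface at z = 0. Lengths are in m, angles in rad, forces in N, time in s.
With the tool pointing down it reaches from about 0.25 to 0.775 m from the base axis. Payload 4 kg.
Tool frame: the origin (TCP) lies at the very end of the fingers, on their centre line; the grasp point (between the pads) lies hold_point_z behind it (hold_point_z is the distance from the TCP to the grasp point, in m); z points along the fingers, y is the direction in which the jaws open and shut (so a half turn about z gives the same grasp; the last joint's range is limited). The gripper opens to 94 mm and grips with 3 to 60 N. Pads are 16 mm wide; open, the fingers measure 119 mm over their backs; the gripper's body (75 mm by 177 mm) begins 78 mm behind the grasp point.
Start: joints at [-1.249, 0.087, 1.371, -0, 1.684, -0.103], TCP at [0.227, -0.501, 0.206] pointing down, gripper open.
Joint ranges: [-3.1, 3.1], [-0.76, 2.03], [0.27, 2.55], [-1.08, 4.22], [0.17, 2.65], [-2.57, 2.57]. Speed limits (rad/s): [2.79, 2.79, 3.14, 3.14, 3.14, 3.14].

INTERFACE

Orientations are given as [roll, pitch, yaw] about the fixed x, y, z axes, in that order (R = Rz(yaw) Ry(pitch) Rx(roll)).
In Python, from bench import * gives the robot as it stands.
- The arm moves only by the tool step_arm, never from a script. Its argument "increments" is text: rows parted by semicolons, each of 6 numbers parted by spaces: the shift along the tool's x, y, z in cm, then the turn, a rotation vector about the tool's x, y, z in rad. A call has 1 to 5 rows; each row shifts and turns the commanded pose from where the row before left it, along the tool's axes as they then stand; what a row does not reach is not made up. A row lasts 1/10 s, in which the tool goes at most 50 mm and 8.59 degrees, less where a joint would pass 70% of its speed; a pose out of reach is approached as far as the arm can. A call is refused whole if a number of a shift passes 5 or a number of a turn 0.15, either way. A call with a gripper value outside its range is refused whole. "claw" is the gripper's target within -1 to 1 (shut at 1, half-way at 0, fully open at -1), set as the call begins (left out, the last holds). The fingers move at their own pace and stop on an object; the grip force is fixed at half the most. Time passes only in rows, so rows that do not move let the fingers close. It gives the time, the measured TCP pose, the force and the opening at its end, in the units of the state.
- get_obs(): the state, without advancing time (a new reading comes with each control period).
- snapshot(name): name is "side" or "top"; returns the picture (400x640x3 uint8, red, green, blue); there is no depth.
- calibration(name): a dict with "camera_matrix" (3x3 intrinsics, pixels), "eye" and "orientation" of the camera in the world. Camera axes: x right, y up, looking along -z (the intrinsics and any distortion apply to the point x, -y, -z); pixel columns grow to the right and rows downward; lengths in m; the calibration is good to about 2 mm. A picture is of the moment at which its call begins. calibration takes no time and is no camera call.
- close_job(): hands the job in, once; it reports no verdict.
The state is a dict: "time": time; "joint_positions": joint angles; "qvel": joint speeds; "joint_torque": joint torques, N m; "tool_pos": TCP position; "ee_rot": TCP orientation; "wrist_force": force on the tool from outside, world axes, zero at the start; "wrist_torque": the same for the moment, N m; "width": finger opening in m.
Only numpy, scipy, OpenCV 4.12 (cv2) and the standard library are available. Lean on these libraries where they do the work, as an engineer would, in place of code of your own. Each camera call takes 0.05 s, during which the arm holds its last target. There are 200 camera calls.

TASK

The two stick-blender shafts with blue couplings hanging in the draining rack (blue tray, blue bar tips) are dry: move both to the storage rack (bare metal base, green bar tips), lifting each over the turned-up end stops of the bars, since the bells are too wide to come up through a lane. Each must end hanging upright from its collar on both bars of a lane, inside the end stops. Do not drop a shaft or set it down on the way, and leave everything else, the red whisk too, where it is.

Things in the scene. Friction and masses are not known exactly. Their poses are not given: they have to be found in the camera images.
- blender_a_mid (a point): Steel stick-blender shaft, 200 mm long, 0.3 to 0.5 kg, hanging in the draining rack. Point: on its axis, half-way up; z up. Heights from it: underside of the 56 mm wide, 8 mm thick collar on which it hangs +45 mm; blue coupling to grip, an upright cylinder of 36 mm diameter, +53 to +100 (top end); 18 mm tube from the collar to -57; bell widening to 70 mm diameter, -57 to -100 (lower end).
- blender_b_mid (a point): The second stick-blender shaft, the same in every way as the first, also in the draining rack: in the other lane, or in the same lane about 100 mm from the first.
- whisk_mid (a point): Whisk attachment with a red coupling hanging in one lane of the storage rack; it stays there. Length, collar and coupling as the blender shafts; a wire balloon of 66 mm diameter in place of the bell. Point: on its axis half-way up, 45 mm below the collar's underside; z up.
- drain_rack: Draining rack (blue drip tray, blue bar tips), fixed to the bench, base 250 mm (its x) by 260 mm (its y), 18 mm high. Origin: centre of its underside, z up. Two lanes of twin bars run along its y axis at x = -54 and +54 mm, bar tops 240 mm above the bench. Posts of 12 mm diameter at x = -108, 0, 108 mm, y = -80 and 80 mm carry the bars by short arms below the bars' tops; none crosses a lane.
- drain_lane_near (a point): Middle of the draining rack's lane at its x = -54 mm, half-way between the two bars and level with their tops. y runs along the lane. The bars (8 mm diameter) are 36 mm apart between centres, 28 mm clear for the tube.
- drain_lane_far (a point): The same point of the draining rack's other lane, at its x = +54 mm. Lanes of both racks are alike: from y = 100 to 122 mm at each end the bars flare to 48 mm apart and turn up as end stops, 17 mm above the bars' tops. A collar inside the stops has its centre within 100 mm of the lane's middle. Both ends are open above the stops. Things hang about 50 mm either side of the middle.
- store_rack: Storage rack (bare metal base, green bar tips), fixed to the bench, base 250 mm (its x) by 260 mm (its y), 12 mm thick. Origin: centre of its underside, z up. Two lanes of twin bars run along its y axis at x = -54 and +54 mm, bar tops 240 mm above the bench. Posts of 12 mm diameter at x = -108, 0, 108 mm, y = -80 and 80 mm carry the bars by short arms below the bars' tops; none crosses a lane.
- store_lane_near (a point): Middle of the storage rack's lane at its x = -54 mm, half-way between the two bars and level with their tops; y runs along the lane. Bars and end stops as in the draining rack. The lane without the whisk is empty and has room for two shafts, 100 mm apart.
- store_lane_far (a point): The same point of the storage rack's other lane, at its x = +54 mm.
- ramekin: White ramekin, 72 mm diameter, 42 mm high, in the drip tray, too low to touch what hangs. Origin at the centre of its underside.
- pastry_ring: Steel pastry ring, 70 mm diameter, 45 mm high, in the drip tray, too low to touch what hangs. Origin at the centre of its underside.
- dip_pot: Copper dip pot, 68 mm diameter, 45 mm high, on the storage rack's base, too low to touch what hangs. Origin at the centre of its underside.
- oil: Green oil bottle, 72 mm diameter, 250 mm high, behind the racks. Origin at the centre of its underside.
- sauce: Red sauce bottle, 58 mm diameter, 150 mm high, on the bench between the two racks, nearer the robot than the jar. Origin at the centre of its underside.
- jar: Amber jar with a yellow lid, 72 mm diameter, 130 mm high, on the bench between the two racks. Origin at the centre of its underside. The bell of a hanging shaft ends 95 mm above the bench, so a shaft must be raised well above its hanging height, or led round, to pass the jar and the sauce bottle.
There are look-alikes about, which are no part of the job. Several things have the shape of the dip_pot; the one meant has the colours described above.

How it is judged:
At the end, for the whole second after the job is handed in: Both blender shafts hang at rest in the storage rack: upright within 4 degrees, collar within 5 mm of the bars' tops, axis within 12 mm of a lane's middle line and 103 mm of its middle (inside the stops). The whisk and all else are within 25 mm of where they were, upright (z of blender_a_mid in the frame of store_rack between 0.19 and 0.2 m and y of blender_a_mid in the frame of store_rack between -0.103 and 0.103 m and (x of blender_a_mid in the frame of store_rack between -0.066 and -0.042 m or x of blender_a_mid in the frame of store_rack between 0.042 and 0.066 m) and angle between each of blender_a_mid, blender_b_mid, whisk_mid's own z axis and vertical below 0.07 rad and linear speed of each of blender_a, blender_b below 0.02 m/s and angular speed of each of blender_a, blender_b below 0.2 rad/s and z of blender_b_mid in the frame of store_rack between 0.19 and 0.2 m and y of blender_b_mid in the frame of store_rack between -0.103 and 0.103 m and (x of blender_b_mid in the frame of store_rack between -0.066 and -0.042 m or x of blender_b_mid in the frame of store_rack between 0.042 and 0.066 m) and distance of each of whisk_mid, ramekin, pastry_ring, dip_pot, jar, oil, sauce from where it was at the start of the episode below 0.025 m and angle between each of ramekin, pastry_ring, dip_pot, jar, oil, sauce's own z axis and vertical below 0.1 rad); the robot touches nothing.
It fails at once if a blender shaft is dropped or set down on the bench (height (world z) of any of blender_a_mid, blender_b_mid below 0.15 m).
It fails at once if the whisk is pushed more than 25 mm from its place (distance of whisk_mid from where it was at the start of the episode above 0.025 m).
It fails at once if something standing on the bench or on a rack's base is pushed more than 25 mm or tipped (distance of any of ramekin, pastry_ring, dip_pot, jar, oil, sauce from where it was at the start of the episode above 0.025 m or angle between any of ramekin, pastry_ring, dip_pot, jar, oil, sauce's own z axis and vertical above 0.35 rad).
It also fails if it takes over 58 s, if anything falls off the work surface, if the arm or the gripper's body presses on something with over 40 N, if the wrist force passes 120 N, or if a joint passes its speed limit or range.

## Working session

There is one attempt and no reset: what is moved stays moved. The work goes in short steps, Python scripts to look and compute and a tool call to move; the robot and the scene stay as the last step left them, time stands still between calls to the robot, and variables do not carry over. Pictures are saved under pics/ and viewed, about 8 in all and at most 12, crops included, and the job is handed in when it is done.

Besides the shell and the picture viewer there is one more tool, called after "Emit:" as name(argument=value, ...) on one line, values as JSON. step_arm: Moves the arm, as the interface text tells. Its arguments: {"type":"object","properties":{"increments":{"type":"string"},"claw":{"type":"number"}},"required":["increments"]}

```bash
mkdir -p pics; cat > h.py <<'E'
from bench import *
import numpy as np, cv2
def save(n,f):
    im=snapshot(n); cv2.imwrite(f'pics/{f}.png',im[:,:,::-1]); return im
def cam(n):
    c=calibration(n); K=np.array(c['camera_matrix'],float); o=np.array(c['orientation'],float)
    if o.shape!=(3,3):
        from scipy.spatial.transform import Rotation as R
        o=R.from_euler('xyz',o).as_matrix() if o.size==3 else None
    return K,o,np.array(c['eye'],float)
def ray(n,u,v):
    K,R,e=cam(n); d=np.linalg.inv(K)@[u,v,1]; d=R@(d*[1,-1,-1]); return e,d
def onz(n,u,v,z):
    e,d=ray(n,u,v); return e+d*(z-e[2])/d[2]
def proj(n,p):
    K,R,e=cam(n); q=R.T@(np.array(p)-e); q=K@(q*[1,-1,-1]); return q[:2]/q[2]
def tri(u1,v1,u2,v2,a='side',b='top'):
    e,d=ray(a,u1,v1); f,g=ray(b,u2,v2)
    s=np.linalg.lstsq(np.c_[d,-g],f-e,rcond=None)[0]; P=e+d*s[0];Q=f+g*s[1]; return (P+Q)/2,np.linalg.norm(P-Q)
E
python3 - <<'E'
from h import *
for n in('side','top'):
    save(n,n+'0'); print(calibration(n))
print(get_obs()); import bench; print([x for x in dir(bench) if x[0]!='_'])
E
```

```text
{'camera_matrix': array([[459.34982572,   0.        , 321.20226123],
       [  0.        , 459.34982572, 193.5236764 ],
       [  0.        ,   0.        ,   1.        ]]), 'eye': array([0.16787216, 0.79927777, 0.73008862]), 'orientation': array([ 1.02128945, -0.02253108, -2.67833206])}
{'camera_matrix': array([[497.88260045,   0.        , 325.52019343],
       [  0.        , 497.88260045, 205.75440342],
       [  0.        ,   0.        ,   1.        ]]), 'eye': array([4.06028500e-01, 1.20060855e-04, 1.61909734e+00]), 'orientation': array([ 0.10826823, -0.02349356, -1.57429553])}
{'time': 0.1, 'joint_positions': array([-1.24909974e+00,  8.78815760e-02,  1.37205800e+00, -8.79284270e-06,
        1.68359439e+00, -1.03138035e-01]), 'qvel': array([ 1.62095198e-03,  8.57018007e-05, -2.46464960e-03, -9.28666750e-04,
       -1.02984776e-03, -1.55390778e-03]), 'joint_torque': array([ 1.69767318e-03, -3.41253948e+01, -3.03299832e+01,  7.20144762e-02,
        3.04495264e-02, -8.41799420e-05]), 'tool_pos': array([ 0.2265156 , -0.50066486,  0.20444384]), 'ee_rot': array([-3.13966076e+00, -1.91175884e-04,  4.24833460e-01]), 'wrist_force': array([-0.52954111,  0.24298575,  0.43249355]), 'wrist_torque': array([-0.00453271, -0.01083553, -0.00958567]), 'width': 0.09390087020908525}
['IKError', 'calibration', 'close_job', 'get_obs', 'hold_point_z', 'snapshot']
```

View pics/side0.png

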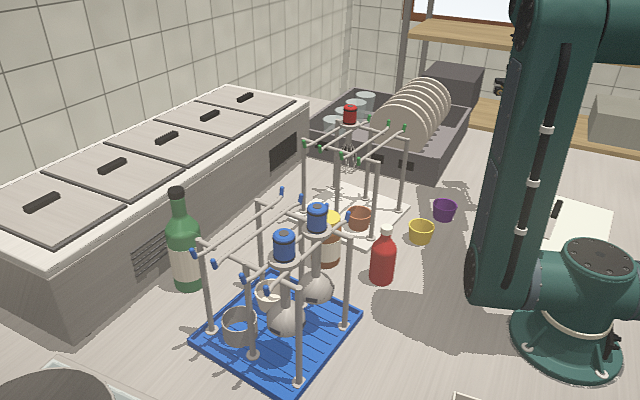

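View pics/top0.png

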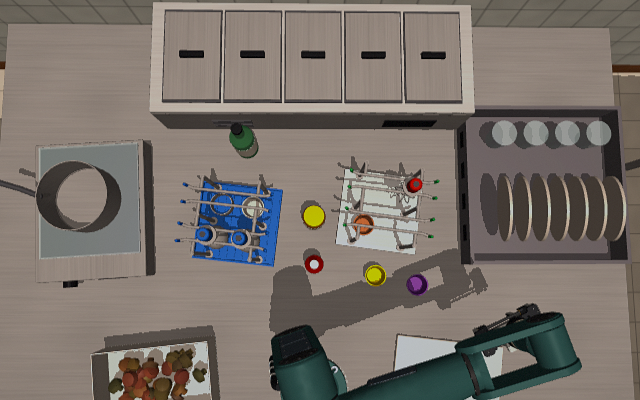

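Side view: both blue couplings at (284,245) and (317,217), in the near lane; red whisk at (350,114). Top view: couplings at (205,233) and (240,238), red whisk at (414,184) in the far store lane; the near store lane is empty.

```bash
python3 - <<'E'
from h import *
print(hold_point_z)
for n in('side','top'):
    im=cv2.imread(f'pics/{n}0.png'); h=cv2.cvtColor(im,cv2.COLOR_BGR2HSV)
    for c,lo,hi in(('blue',(100,120,40),(125,255,255)),('green',(60,110,40),(85,255,255)),('red',(0,150,60),(6,255,255))):
        m=cv2.inRange(h,lo,hi); k,l,s,ce=cv2.connectedComponentsWithStats(m)
        print(n,c,[(*s[i],*ce[i].round(1)) for i in range(1,k) if s[i][4]>=5])
im=cv2.imread('pics/top0.png')[140:280,165:455]
cv2.imwrite('pics/c1.png',cv2.resize(im,None,fx=2.75,fy=2.75,interpolation=cv2.INTER_CUBIC))
E
```

```text
0.0188
side blue [(np.int32(280), np.int32(186), np.int32(4), np.int32(9), np.int32(27), np.float64(281.1), np.float64(190.0)), (np.int32(299), np.int32(194), np.int32(4), np.int32(9), np.int32(14), np.float64(300.0), np.float64(197.0)), (np.int32(307), np.int32(202), np.int32(21), np.int32(12), np.int32(138), np.float64(317.5), np.float64(207.9)), (np.int32(347), np.int32(211), np.int32(3), np.int32(3), np.int32(7), np.float64(348.1), np.float64(211.7)), (np.int32(273), np.int32(228), np.int32(22), np.int32(14), np.int32(172), np.float64(283.4), np.float64(235.6)), (np.int32(189), np.int32(248), np.int32(7), np.int32(11), np.int32(35), np.float64(192.1), np.float64(251.8)), (np.int32(210), np.int32(259), np.int32(6), np.int32(5), np.int32(18), np.float64(212.4), np.float64(260.7)), (np.int32(213), np.int32(265), np.int32(4), np.int32(4), np.int32(6), np.float64(215.0), np.float64(267.0)), (np.int32(266), np.int32(267), np.int32(13), np.int32(6), np.int32(22), np.float64(270.6), np.float64(269.6)), (np.int32(239), np.int32(273), np.int32(5), np.int32(4), np.int32(18), np.float64(241.
[... 13458 characters left out ...]
), np.float64(153.4), np.float64(370.9)), (np.int32(174), np.int32(369), np.int32(15), np.int32(15), np.int32(163), np.float64(181.0), np.float64(376.4)), (np.int32(125), np.int32(373), np.int32(4), np.int32(4), np.int32(8), np.float64(126.6), np.float64(374.4)), (np.int32(123), np.int32(378), np.int32(5), np.int32(8), np.int32(14), np.float64(124.9), np.float64(381.8)), (np.int32(142), np.int32(381), np.int32(4), np.int32(3), np.int32(7), np.float64(144.0), np.float64(381.7)), (np.int32(128), np.int32(384), np.int32(3), np.int32(3), np.int32(5), np.float64(129.0), np.float64(384.8)), (np.int32(141), np.int32(385), np.int32(4), np.int32(3), np.int32(5), np.float64(142.6), np.float64(385.8))]
```

View pics/c1.png

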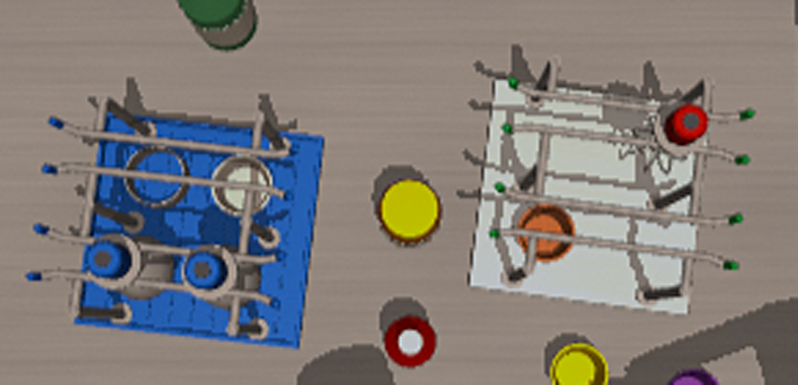

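Crop: coupling caps at full-image (203,233.5) and (239,238); the whisk and the two rack tip rows are clear; jar (yellow) and red sauce lie between the racks.

```bash
python3 - <<'E'
from h import *
np.set_printoptions(precision=4,suppress=True)
for nm,s,t in(('A(far from robot end, +y)',(283.4,235),(203.2,233.6)),('B',(317.5,207.9),(238.5,238))):
    print(nm,tri(*s,*t),onz('top',*t,.295),onz('side',*s,.295))
D=[(184.8,184.2),(182.5,201.2),(179.5,223),(176.9,240.4)]
S1=[(351,169.5),(349,186.3),(346.1,207.9),(344,224.5)]; S2=[(436.1,181.2),(434.1,197.8),(432.2,219.2),(430,236.2)]
f=lambda L:np.array([onz('top',*p,.255)for p in L])
d,s1,s2=f(D),f(S1),f(S2)
print('drain +y tips',d);print('store +y',s1);print('store -y',s2)
c=(s1+s2)/2; print('store centre',c.mean(0),'length',np.linalg.norm(s1-s2,axis=1))
u=(s1-s2).mean(0);u/=np.linalg.norm(u); print('yaw',np.arctan2(-u[0],u[1]),'near lane mid',c[2:].mean(0),'far',c[:2].mean(0))
print('green +y side tri',)
x=(d[0]+d[1]-d[2]-d[3]); print('drain yaw',np.arctan2(x[1],x[0]),'near lane end',d[2:].mean(0))
for n,p,z in(('jar',(314,216),.13),('sauce',(314,264),.15),('oil',(238,131),.25),('whisk',(414.5,183.5),.295)): print(n,onz('top',*p,z))
E
```

```text
A(far from robot end, +y) (array([0.4766, 0.2936, 0.2897]), np.float64(0.00040742053975240187)) [0.4761 0.2923 0.295 ] [0.4731 0.2997 0.295 ]
B (array([0.464 , 0.1996, 0.2911]), np.float64(0.0008323223773924026)) [0.4643 0.1991 0.295 ] [0.461  0.2047 0.295 ]
drain +y tips [[0.6142 0.3546 0.255 ]
 [0.5672 0.3596 0.255 ]
 [0.5073 0.3661 0.255 ]
 [0.4599 0.3718 0.255 ]]
store +y [[ 0.6556 -0.1037  0.255 ]
 [ 0.6084 -0.0977  0.255 ]
 [ 0.5482 -0.0892  0.255 ]
 [ 0.5024 -0.0831  0.255 ]]
store -y [[ 0.6228 -0.3409  0.255 ]
 [ 0.5761 -0.334   0.255 ]
 [ 0.5166 -0.3271  0.255 ]
 [ 0.4697 -0.3198  0.255 ]]
store centre [ 0.5625 -0.2119  0.255 ] length [0.2394 0.2385 0.24   0.239 ]
yaw -0.13569272646087605 near lane mid [ 0.5092 -0.2048  0.255 ] far [ 0.6157 -0.2191  0.255 ]
green +y side tri
drain yaw -0.110096912878767 near lane end [0.4836 0.3689 0.255 ]
jar [ 0.5369 -0.0007  0.13  ]
sauce [ 0.394  -0.0006  0.15  ]
oil [0.7656 0.2119 0.25  ]
whisk [ 0.6101 -0.2721  0.295 ]
```

Emit:
step_arm(increments="0 0 -3 0 0 -0.148; 0 0 -3 0 0 -0.148; 0 0 -3 0 0 -0.148; 0 0 -3 0 0 -0.148; 0 0 -3 0 0 -0.148", claw=-1)

```text
time: 0.6
tool_pos: [0.2266, -0.5009, 0.3561]
ee_rot: [-3.141, -0.001, 1.171]
wrist_force: [0.2, -0.2, -0.1]
width: 0.0937
```

Emit:
step_arm(increments="0 0 0 0 0 -0.148; 0 0 0 0 0 -0.148; 0 0 0 0 0 0; 0 0 0 0 0 0")

```text
time: 1.0
tool_pos: [0.2266, -0.501, 0.3548]
ee_rot: [-3.141, -0.001, 1.458]
wrist_force: [-0.0, -0.2, 0.0]
width: 0.0941
```

Emit:
step_arm(increments="4 0.87 0 0 0 0; 4 0.87 0 0 0 0; 4 0.87 0 0 0 0; 4 0.87 0 0 0 0; 4 0.87 0 0 0 0")

```text
time: 1.5
tool_pos: [0.292, -0.3054, 0.355]
ee_rot: [-3.141, -0.001, 1.458]
wrist_force: [1.5, 0.0, 0.5]
width: 0.094
```

Emit:
step_arm(increments="4 0.87 0 0 0 0; 4 0.87 0 0 0 0; 4 0.87 0 0 0 0; 4 0.87 0 0 0 0; 4 0.87 0 0 0 0")

```text
time: 2.0
tool_pos: [0.357, -0.1114, 0.3552]
ee_rot: [-3.142, 0.0, 1.458]
wrist_force: [0.1, -1.2, -0.2]
width: 0.0937
```

Emit:
step_arm(increments="4 0.87 0 0 0 0; 4 0.87 0 0 0 0; 4 0.87 0 0 0 0; 4 0.87 0 0 0 0; 4 0.87 0 0 0 0")

```text
time: 2.5
tool_pos: [0.4222, 0.0827, 0.3552]
ee_rot: [-3.141, 0.0, 1.458]
wrist_force: [-0.3, -0.6, 0.6]
width: 0.0937
```

Emit:
step_arm(increments="4 0.87 0 0 0 0; 4 0.87 0 0 0 0; 4 0.87 0 0 0 0; 0 0 0 0 0 0; 0 0 0 0 0 0")

```text
time: 3.0
tool_pos: [0.4611, 0.1977, 0.3545]
ee_rot: [-3.14, 0.002, 1.461]
wrist_force: [0.4, -0.1, -0.2]
width: 0.0939
```

Emit:
step_arm(increments="0.2 0.3 -0 0 0 0; 0 0 3 0 0 0; 0 0 3 0 0 0; 0 0 2.4 0 0 0; 0 0 1.4 0 0 0")

```text
time: 3.5
tool_pos: [0.4639, 0.1974, 0.2556]
ee_rot: [-3.14, 0.001, 1.458]
wrist_force: [0.9, 0.1, 0.3]
width: 0.0938
```

```bash
python3 - <<'E'
from h import *
im=save('side','s1'); c=im[120:330,180:420]; cv2.imwrite('pics/s1c.png',cv2.resize(c[:,:,::-1],None,fx=2.8,fy=2.8,interpolation=cv2.INTER_CUBIC)); o=get_obs(); print(o['tool_pos'],o['wrist_force'])
E
```

```text
[0.4632381  0.19733162 0.25386509] [-1.23168229 -0.53434128 -1.32610149]
```

View pics/s1c.png

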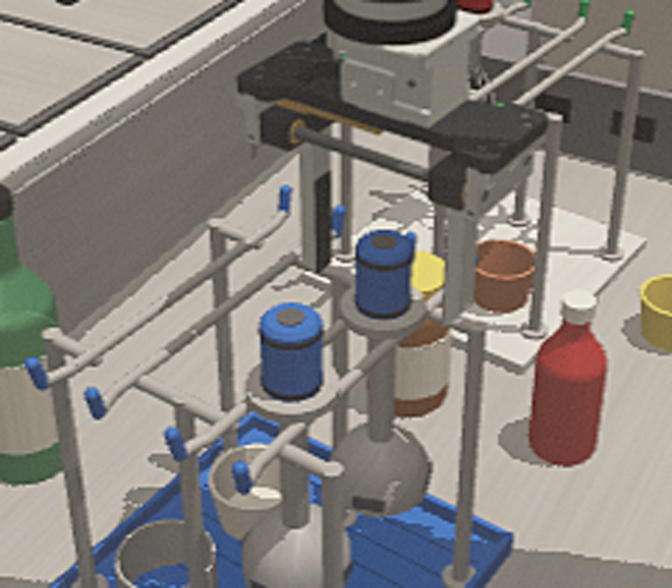

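The open fingers straddle shaft B's coupling (crop centre 385,270), clear of the bars. Closing.

Emit:
step_arm(increments="0.2 0 0 0 0 0; 0 0 0 0 0 0; 0 0 0 0 0 0; 0 0 0 0 0 0; 0 0 0 0 0 0", claw=1)

```text
time: 4.05
tool_pos: [0.4651, 0.2011, 0.2582]
ee_rot: [3.14, -0.0, 1.461]
wrist_force: [0.2, -0.7, -0.3]
width: 0.0571
```

Emit:
step_arm(increments="0 0 0 0 0 0; 0 0 0 0 0 0; 0 0 0 0 0 0")

```text
time: 4.35
tool_pos: [0.4648, 0.201, 0.2574]
ee_rot: [-3.142, 0.0, 1.461]
wrist_force: [-0.7, -0.4, 0.5]
width: 0.0357
```

Emit:
step_arm(increments="0 0 -0.5 0 0 0; 0 0 -1.5 0 0 0; 0 0 -2 0 0 0; 0 0 -2 0 0 0; 0 0 -1 0 0 0")

```text
time: 4.85
tool_pos: [0.465, 0.2011, 0.3287]
ee_rot: [3.14, -0.0, 1.461]
wrist_force: [-0.4, -0.1, -3.3]
width: 0.0356
```

Emit:
step_arm(increments="0 0 -0.3 0 0 0; 0 0 0 0 0 0")

```text
time: 5.05
tool_pos: [0.4648, 0.201, 0.33]
ee_rot: [-3.141, 0.0, 1.461]
wrist_force: [-0.8, -0.7, -4.6]
width: 0.0355
```

Emit:
step_arm(increments="-1.5 0 0 0 0 0; -3 0 0 0 0 0; -4 0 0 0 0 0; -4 0 0 0 0 0; -2.7 0 0 0 0 0")

```text
time: 5.55
tool_pos: [0.4468, 0.0469, 0.3293]
ee_rot: [-3.14, 0.002, 1.459]
wrist_force: [0.8, 0.7, -3.6]
width: 0.0355
```

Emit:
step_arm(increments="0 0 0 0 0 0.026; 0 0 0 0 0 0")

```text
time: 5.75
tool_pos: [0.4475, 0.0489, 0.3297]
ee_rot: [-3.14, -0.0, 1.432]
wrist_force: [-0.5, 0.4, -4.1]
width: 0.0355
```

Emit:
step_arm(increments="-1 1.5 0 0 0 0; -1.9 2.6 0 0 0 0; -1.9 2.6 0 0 0 0; -1.3 1.9 0 0 0 0; -0.54 0.96 0 0 0 0")

```text
time: 6.25
tool_pos: [0.5355, -0.0302, 0.3287]
ee_rot: [-3.139, 0.001, 1.434]
wrist_force: [-0.9, -0.1, -3.2]
width: 0.0354
```

Emit:
step_arm(increments="0 0 0 0 0 0; 0 0 0 0 0 0")

```text
time: 6.45
tool_pos: [0.5336, -0.0281, 0.3302]
ee_rot: [-3.14, -0.0, 1.436]
wrist_force: [-0.4, 1.9, -4.3]
width: 0.0354
```

```bash
python3 - <<'E'
from h import *
im=save('side','s2'); t=save('top','t2')
a=cv2.resize(im[60:260,250:470],None,fx=2,fy=2,interpolation=cv2.INTER_CUBIC); b=cv2.resize(t[150:250,270:470],None,fx=2,fy=4)[:400]
b=cv2.resize(t[130:270,260:440],None,fx=2,fy=2,interpolation=cv2.INTER_CUBIC); b=cv2.copyMakeBorder(b,0,120,0,0,0)
cv2.imwrite('pics/m2.png',np.hstack([a,b])[:,:,::-1]); o=get_obs(); print(o['tool_pos'],o['ee_rot'],o['wrist_force'])
E
```

```text
[ 0.53333666 -0.02791998  0.33089281] [ 3.14128792e+00 -1.94927523e-04  1.43628675e+00] [ 0.11730559  0.37873837 -3.68020333]
```

View pics/m2.png

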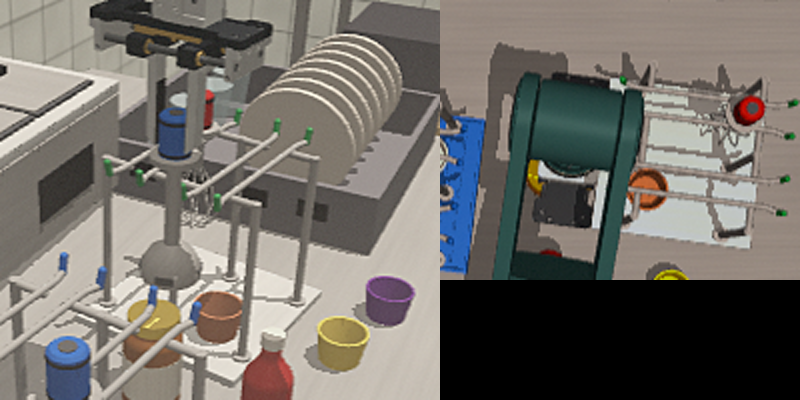

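Left: shaft B hangs upright in the gripper just outside the storage rack's near lane, above the jar; right: the near lane is still empty. Entering the lane.

Emit:
step_arm(increments="-1.5 0 0 0 0 0; -2 0 0 0 0 0; -2 0 0 0 0 0; -2 0 0 0 0 0; -2 0 0 0 0 0")

```text
time: 7.05
tool_pos: [0.5201, -0.1242, 0.3311]
ee_rot: [3.141, 0.001, 1.435]
wrist_force: [-0.2, -0.3, -3.7]
width: 0.0356
```

Emit:
step_arm(increments="-3 0 0 0 0 0; -4 0 0 0 0 0; -4 0 0 0 0 0; -2.3 0 0 0 0 0; -0.5 0 0 0 0 0")

```text
time: 7.55
tool_pos: [0.5008, -0.2628, 0.3303]
ee_rot: [-3.141, 0.001, 1.431]
wrist_force: [-1.0, 1.0, -3.7]
width: 0.0356
```

Emit:
step_arm(increments="0 0 0 0 0 0; 0 0 0 0 0 0")

```text
time: 7.75
tool_pos: [0.5022, -0.2588, 0.3309]
ee_rot: [3.141, -0.0, 1.436]
wrist_force: [-0.6, 0.8, -4.1]
width: 0.0358
```

Emit:
step_arm(increments="0 0 1.5 0 0 0; 0 0 2.5 0 0 0; 0 0 2 0 0 0; 0 0 0.9 0 0 0; 0 0 0.2 0 0 0")

```text
time: 8.25
tool_pos: [0.502, -0.2583, 0.2584]
ee_rot: [-3.14, -0.001, 1.437]
wrist_force: [-0.1, 0.1, -3.3]
width: 0.0353
```

Emit:
step_arm(increments="0 0 0.1 0 0 0; 0 0 0 0 0 0; 0 0 0 0 0 0")

```text
time: 8.55
tool_pos: [0.5027, -0.2599, 0.2599]
ee_rot: [3.139, 0.001, 1.435]
wrist_force: [-0.4, 0.8, -3.2]
width: 0.0358
```

```bash
python3 - <<'E'
from h import *
for i in range(3):
    im=save('side','s3')
    o=get_obs(); print(o['tool_pos'],o['ee_rot'],o['wrist_force'])
a=cv2.resize(im[80:240,280:450],None,fx=3.5,fy=3.5,interpolation=cv2.INTER_CUBIC)
cv2.imwrite('pics/m3.png',a[:,:,::-1])
E
```

```text
[ 0.50259832 -0.25995384  0.25968047] [3.13969504e+00 9.70913836e-04 1.43476846e+00] [-1.08149883  0.03470488 -2.49843173]
[ 0.5025297  -0.25994047  0.25948386] [3.13998328e+00 8.12123861e-04 1.43471203e+00] [ 0.11242441 -0.11386817 -4.05711574]
[ 0.50244694 -0.25990387  0.25922061] [3.14039483e+00 6.23056191e-04 1.43470496e+00] [-0.37112133  0.12313174 -3.97183509]
```

View pics/m3.png

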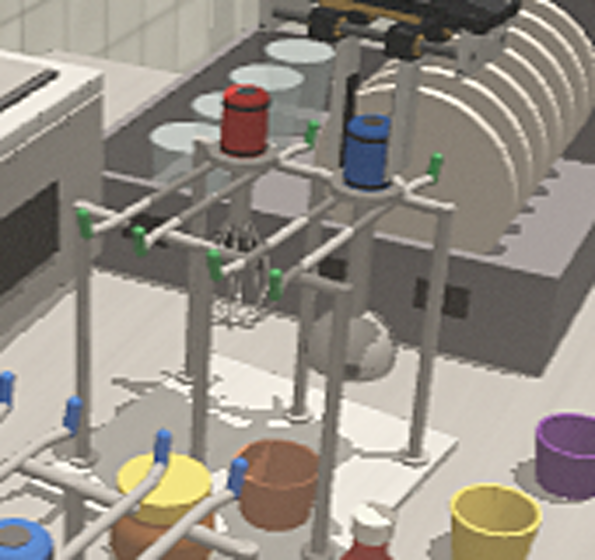

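Blue collar sits at both bars of the near lane, (367,187) in the crop, but the force shows it is still carried; a little lower.

Emit:
step_arm(increments="0 0 0.1 0 0 0; 0 0 0 0 0 0")

```text
time: 8.9
tool_pos: [0.5023, -0.2598, 0.2576]
ee_rot: [3.141, 0.0, 1.435]
wrist_force: [-0.1, 0.3, -3.0]
width: 0.0356
```

Emit:
step_arm(increments="0 0 0.1 0 0 0; 0 0 0 0 0 0; 0 0 0 0 0 0")

```text
time: 9.2
tool_pos: [0.5023, -0.2599, 0.2575]
ee_rot: [3.14, 0.001, 1.435]
wrist_force: [-0.8, -0.4, 1.7]
width: 0.0355
```

Weight is off (and slightly pressing): seated. Release and rise.

Emit:
step_arm(increments="0 0 0 0 0 0; 0 0 0 0 0 0; 0 0 0 0 0 0; 0 0 0 0 0 0; 0 0 0 0 0 0", claw=-1)

```text
time: 9.7
tool_pos: [0.5023, -0.2597, 0.2564]
ee_rot: [-3.142, 0.0, 1.435]
wrist_force: [0.5, -0.0, 0.3]
width: 0.0724
```

Emit:
step_arm(increments="0 0 0 0 0 0; 0 0 0 0 0 0; 0 0 -2 0 0 0; 0 0 -4 0 0 0; 0 0 -4 0 0 0")

```text
time: 10.2
tool_pos: [0.5018, -0.2594, 0.3567]
ee_rot: [-3.139, -0.001, 1.435]
wrist_force: [0.1, -0.2, 0.4]
width: 0.0938
```

Emit:
step_arm(increments="3.9 -0.72 0 0 0 0; 3.9 -0.72 0 0 0 0; 3.9 -0.72 0 0 0 0; 3.9 -0.72 0 0 0 0; 3.9 -0.72 0 0 0 0")

```text
time: 10.7
tool_pos: [0.4927, -0.0602, 0.3566]
ee_rot: [3.141, 0.0, 1.434]
wrist_force: [0.9, 0.5, 0.7]
width: 0.0941
```

Emit:
step_arm(increments="3.9 -0.72 0 0 0 0; 3.9 -0.72 0 0 0 0; 3.9 -0.72 0 0 0 0; 3.9 -0.72 0 0 0 0; 3.9 -0.72 0 0 0 0")

```text
time: 11.2
tool_pos: [0.4834, 0.1381, 0.3567]
ee_rot: [3.141, -0.0, 1.435]
wrist_force: [0.3, -0.2, -0.7]
width: 0.0943
```

Emit:
step_arm(increments="3.9 -0.72 0 0 0 0; 3.9 -0.72 0 0 0 0; 3.9 -0.72 0 0 0 0; 3.6 -0.72 0 0 0 0; 0 0 0 0 0 -0.026")

```text
time: 11.7
tool_pos: [0.4751, 0.2957, 0.3552]
ee_rot: [-3.14, -0.0, 1.468]
wrist_force: [-0.1, 0.1, 0.2]
width: 0.0943
```

Emit:
step_arm(increments="0 0 0 0 0 0; 0 0 0 0 0 0")

```text
time: 11.9
tool_pos: [0.4762, 0.2911, 0.3567]
ee_rot: [3.141, 0.0, 1.46]
wrist_force: [-0.6, 0.0, -0.2]
width: 0.094
```

```bash
python3 - <<'E'
from h import *
t=save('top','t4'); print(get_obs()['tool_pos'],get_obs()['ee_rot'])
cv2.imwrite('pics/m4.png',cv2.resize(t[140:280,165:455,::-1],None,fx=2.75,fy=2.75,interpolation=cv2.INTER_CUBIC))
E
```

```text
[0.47621402 0.29082955 0.35682054] [3.14098399e+00 1.20946705e-04 1.45896890e+00]
```

View pics/m4.png

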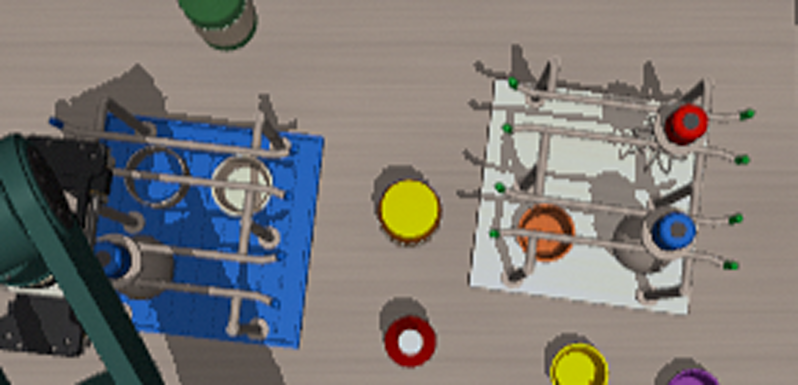

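Top crop: B hangs at (674,232) in the near store lane, inside the stops; whisk and pots unmoved; gripper over A.

Emit:
step_arm(increments="0.2 -0.1 0 0 0 0; 0 0 3 0 0 0; 0 0 3 0 0 0; 0 0 2.5 0 0 0; 0 0 1.45 0 0 0")

```text
time: 12.45
tool_pos: [0.4746, 0.2929, 0.2546]
ee_rot: [-3.139, 0.002, 1.459]
wrist_force: [-0.5, 1.1, -0.6]
width: 0.0943
```

Emit:
step_arm(increments="0 0 0 0 0 0; 0 0 0 0 0 0; 0 0 0 0 0 0; 0 0 0 0 0 0; 0 0 0 0 0 0", claw=1)

```text
time: 12.95
tool_pos: [0.4756, 0.2943, 0.2582]
ee_rot: [3.14, -0.001, 1.461]
wrist_force: [0.7, -0.9, -0.4]
width: 0.0574
```

Emit:
step_arm(increments="0 0 0 0 0 0; 0 0 0 0 0 0; 0 0 0 0 0 0")

```text
time: 13.25
tool_pos: [0.4753, 0.2941, 0.257]
ee_rot: [3.141, 0.0, 1.461]
wrist_force: [-0.3, -0.0, -0.5]
width: 0.0353
```

Emit:
step_arm(increments="0 0 -0.5 0 0 0; 0 0 -1.5 0 0 0; 0 0 -2 0 0 0; 0 0 -2 0 0 0; 0 0 -1.3 0 0 0")

```text
time: 13.75
tool_pos: [0.4752, 0.2941, 0.3306]
ee_rot: [-3.141, 0.0, 1.461]
wrist_force: [-0.5, 0.6, -4.4]
width: 0.0355
```

Emit:
step_arm(increments="0 0 0 0 0 0; -1.5 0 0 0 0 0; -3 0 0 0 0 0; -3 0 0 0 0 0; -3 0 0 0 0 0")

```text
time: 14.25
tool_pos: [0.4625, 0.1876, 0.3278]
ee_rot: [-3.138, 0.002, 1.461]
wrist_force: [0.7, -0.3, -4.4]
width: 0.0352
```

Emit:
step_arm(increments="-3 0 0 0 0 0; -3 0 0 0 0 0; -3 0 0 0 0 0; -3 0 0 0 0 0; -2.2 0 0 0 0 0")

```text
time: 14.75
tool_pos: [0.4465, 0.046, 0.3282]
ee_rot: [-3.138, 0.002, 1.459]
wrist_force: [-0.3, 0.2, -3.9]
width: 0.0352
```

Emit:
step_arm(increments="0 0 0 0 0 0.026; 0 0 0 0 0 0")

```text
time: 14.95
tool_pos: [0.4472, 0.0479, 0.3287]
ee_rot: [-3.139, -0.0, 1.433]
wrist_force: [-0.4, -0.3, -4.1]
width: 0.0353
```

Emit:
step_arm(increments="-1 1.5 0 0 0 0; -1.9 2.6 0 0 0 0; -1.9 2.6 0 0 0 0; -1.2 1.9 0 0 0 0; -0.5 0.96 0 0 0 0")

```text
time: 15.45
tool_pos: [0.5357, -0.0301, 0.3282]
ee_rot: [-3.139, 0.001, 1.434]
wrist_force: [-0.7, 0.1, -3.7]
width: 0.0354
```

Emit:
step_arm(increments="0 0 0 0 0 0; 0 0 0 0 0 0; 0 0 0 0 0 0")

```text
time: 15.75
tool_pos: [0.5335, -0.0279, 0.3304]
ee_rot: [3.141, -0.0, 1.436]
wrist_force: [-0.6, -0.0, -4.0]
width: 0.0355
```

Emit:
step_arm(increments="-1.5 0 0 0 0 0; -2 0 0 0 0 0; -2 0 0 0 0 0; -2 0 0 0 0 0; -2 0 0 0 0 0")

```text
time: 16.25
tool_pos: [0.5203, -0.1242, 0.3306]
ee_rot: [3.141, 0.001, 1.435]
wrist_force: [0.3, 0.9, -3.8]
width: 0.0353
```

Emit:
step_arm(increments="-2 0 0 0 0 0; -1.3 0 0 0 0 0; -0.5 0 0 0 0 0; 0 0 0 0 0 0; 0 0 0 0 0 0")

```text
time: 16.75
tool_pos: [0.516, -0.16, 0.3301]
ee_rot: [3.141, -0.0, 1.436]
wrist_force: [0.7, 0.3, -4.8]
width: 0.0356
```

Emit:
step_arm(increments="0 0 1.5 0 0 0; 0 0 2.5 0 0 0; 0 0 2 0 0 0; 0 0 0.9 0 0 0; 0 0 0.2 0 0 0")

```text
time: 17.25
tool_pos: [0.5155, -0.1597, 0.2576]
ee_rot: [-3.139, -0.001, 1.436]
wrist_force: [0.1, -0.2, -4.1]
width: 0.0352
```

Emit:
step_arm(increments="0 0 0.1 0 0 0; 0 0 0 0 0 0; 0 0 0.1 0 0 0; 0 0 0 0 0 0; 0 0 0 0 0 0")

```text
time: 17.75
tool_pos: [0.5161, -0.1607, 0.2574]
ee_rot: [3.141, 0.0, 1.435]
wrist_force: [0.4, 0.0, -4.2]
width: 0.0352
```

Emit:
step_arm(increments="0 0 0.1 0 0 0; 0 0 0 0 0 0; 0 0 0 0 0 0")

```text
time: 18.05
tool_pos: [0.5161, -0.1607, 0.257]
ee_rot: [3.14, 0.001, 1.435]
wrist_force: [-0.8, -0.3, 1.4]
width: 0.0354
```

Seated. Release and rise, then back off away from the rack.

Emit:
step_arm(increments="0 0 0 0 0 0; 0 0 0 0 0 0; 0 0 0 0 0 0; 0 0 0 0 0 0; 0 0 0 0 0 0", claw=-1)

```text
time: 18.55
tool_pos: [0.516, -0.1606, 0.256]
ee_rot: [3.142, 0.0, 1.435]
wrist_force: [0.4, 0.5, 0.3]
width: 0.0721
```

Emit:
step_arm(increments="0 0 0 0 0 0; 0 0 0 0 0 0; 0 0 -2 0 0 0; 0 0 -4 0 0 0; 0 0 -4 0 0 0")

```text
time: 19.05
tool_pos: [0.5155, -0.1604, 0.3562]
ee_rot: [-3.139, -0.001, 1.435]
wrist_force: [0.3, -0.9, 1.3]
width: 0.0939
```

Emit:
step_arm(increments="0 -4 0 0 0 0; 0 -4 0 0 0 0; 0 -4 0 0 0 0; 0 -4 0 0 0 0; 0 -4 0 0 0 0")

```text
time: 19.55
tool_pos: [0.3163, -0.1331, 0.356]
ee_rot: [3.141, 0.0, 1.435]
wrist_force: [-0.2, -0.3, 0.6]
width: 0.0941
```

Emit:
step_arm(increments="0 0 0 0 0 0; 0 0 0 0 0 0; 0 0 0 0 0 0; 0 0 0 0 0 0; 0 0 0 0 0 0")

```text
time: 20.05
tool_pos: [0.3186, -0.1336, 0.3554]
ee_rot: [-3.14, -0.001, 1.435]
wrist_force: [-0.4, -0.3, -0.5]
width: 0.0945
```

```bash
python3 - <<'E'
from h import *
t=save('top','t5'); im=save('side','s5')
a=cv2.resize(im[80:240,280:450],None,fx=2.3,fy=2.3,interpolation=cv2.INTER_CUBIC); b=cv2.resize(t[140:280,280:455],None,fx=2.3,fy=2.3,interpolation=cv2.INTER_CUBIC)
b=cv2.copyMakeBorder(b,0,a.shape[0]-b.shape[0],0,0,0); cv2.imwrite('pics/m5.png',np.hstack([a,b])[:,:,::-1])
for n,i in(('side',im),('top',t)):
    m=cv2.inRange(cv2.cvtColor(i,cv2.COLOR_RGB2HSV),(100,120,40),(125,255,255)); k,l,s,c=cv2.connectedComponentsWithStats(m)
    print(n,[(s[j].tolist(),c[j].round(1)) for j in range(1,k) if s[j][4]>25 and (s[j][0]>300)])
print(get_obs()['tool_pos'])
E
```

```text
side [([380, 114, 13, 6, 53], array([386. , 116.9])), ([379, 120, 13, 13, 137], array([384.9, 126.6])), ([359, 126, 15, 7, 69], array([365.9, 129.6])), ([359, 133, 14, 14, 138], array([365.3, 140. ])), ([304, 283, 39, 20, 79], array([323.2, 292.6]))]
top [([366, 212, 14, 14, 124], array([372.4, 218.7])), ([402, 217, 16, 14, 135], array([409.6, 223.9]))]
[ 0.31834899 -0.13357903  0.35550184]
```

View pics/m5.png

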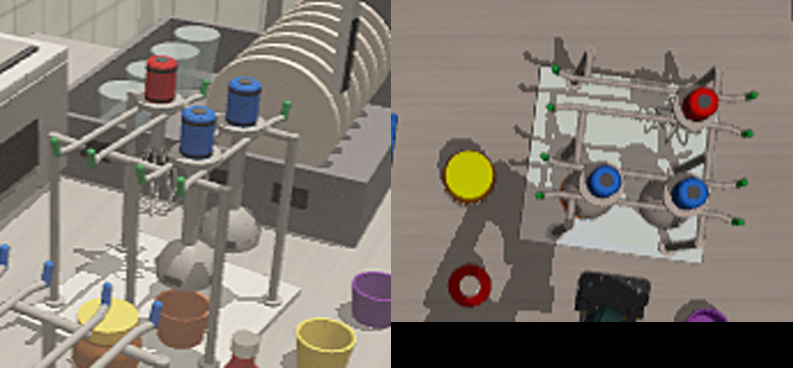

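Both blue shafts hang upright in the near store lane inside the stops; whisk, jar, sauce and pots are where they were. Quick numeric check, then hand in.

```bash
python3 - <<'E'
from h import *
M=np.array([.5092,-.2048]);u=np.array([.1353,.9908]);v=np.array([.9908,-.1353]);ok=True
for s,t in(((365.9,129.2),(372.4,218.7)),((386,116.7),(409.8,223.9))):
    p,e=tri(*s,*t); d=p[:2]-M; print(p.round(4),e.round(4),'along',d@u,'across',d@v); ok&=abs(d@u)<.09 and abs(d@v)<.01 and abs(p[2]-.293)<.008
if ok: print(close_job())
E
```

```text
[ 0.5154 -0.1569  0.2928] 0.0006 along 0.0482576054125996 across -0.00033046943393292346
[ 0.5011 -0.2575  0.292 ] 0.0001 along -0.05330291425849887 across -0.000919905380645608
the job is handed in; nothing more can be done
None
```

I moved both blue-coupled shafts from the draining rack to the storage rack's empty near lane and handed the job in at about 20 s. Each was lifted about 73 mm in its lane and led out of the open end over the stops. It then passed over the jar and the sauce bottle, went in the same way, and was lowered until the wrist force showed its weight on the bars.

Last checks, by triangulating the coupling tops from both cameras:

| Shaft | Along the lane from its middle | Off the lane's middle line | Coupling top height (expected 295 mm) |
|---|---|---|---|
| A | +48 mm | less than 1 mm | 293 mm |
| B | −53 mm | about 1 mm | 292 mm |

- **Upright and clear:** in the last pictures both shafts look upright inside the stops, and the gripper is open and about 20 cm clear of the rack.
- **Other things:** the whisk, jar, sauce bottle and copper dip pot look unmoved. I did not measure them again. The oil bottle, ramekin and pastry ring were not in the last views, but looked unmoved in a picture taken between the two transfers.
- **Disagreements:** none of the checks failed. The coupling heights read 2–3 mm low, about the calibration tolerance.

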